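Fit a spring channel nut stud into a mounting rail

TASK

Take the stud with the long narrow grooved nut out of the wooden rack and fit it in the mounting rail, midway between the two circuit boards: lower the nut lengthwise through the slot, press it gently down against its spring, twist it a quarter turn to lie across the rail, and let the spring lift it until its grooves catch the lips. The rail's height was not measured, so go by feel and never press hard. Leave the other two studs standing in the rack, do not push the bottle or the abrasive roll about, and let go at the end.

Things in the scene. Friction and masses are not known exactly. Their poses are not given: they have to be found in the camera images.
- stud_grip (a point): The stud to fit, upright in one hole of the rack; 130 g. Black wing head 34 x 12 x 28 mm high on a steel stem 10 mm thick, 23 mm long, above a long narrow steel nut. Point: centre of the wing head, 14 mm below its top. Grip across its 12 mm thickness. x along wing and nut, y across, z up; a half turn about z makes no difference.
- stud_nut (a point): Middle of the underside of that stud's nut, 46 mm below stud_grip, same axes. Nut 34 mm long, 17 wide (12 at the ends), 9 high; two grooves across its top, 3 deep, from 9 to 14.5 mm either side of the middle. A spring foot 12 mm thick stands out 9 mm below when free: it pushes 3 N plus 2 N per mm pressed in; its travel ends solid at 6.5 mm, 16 N.
- rail_base: Fixed dark steel plate 75 x 280 x 8 mm with slotted end brackets (86 mm high) holding an aluminium channel rail, open upwards. Origin: centre of the plate's underside; x across the rail, y along it, z up. Free stretch of rail: y from -75 to 75 mm; beyond it, green circuit boards up to 19 mm above the rail. Rail 43 mm wide outside, 38 inside; slot 21 mm wide, centred on x = 0.
- slot_mid (a point): Middle of the slot's mouth for a rail in mid position, 55 mm above rail_base, same axes. The rail's real height was not measured: its top is up to 18 mm above or below this point. Floor 23 mm below the rail's top; each lip has a turned-down edge 2.5 mm thick that ends 9 mm below the top. Never more than 30 N between stud and rail.
- stud: The same stud; origin at stud_nut. In the rail it can turn once its foot is pressed in over 4 mm (11 N; 13 to 14 N is good): the nut's top is then below the turned-down edges. When caught, these edges sit in its grooves, the foot pressed in 1 mm (5 N), the nut's underside 8 mm above the channel's floor. Turning either way will do.
- rack: Fixed wooden block 200 x 56 x 30 mm with three holes of 16 mm right through it, at x = -65, 0 and 65 mm of its frame. Origin: centre of its underside. A stud rests with its nut or flange on the top of the block, its foot in the hole.
- round_grip (a point): Another stud, with a round flange 30 mm across in place of the nut and the same wing head, in another hole of the rack; to be left there. The point is the centre of its wing head.
- short_grip (a point): A short stud with a round flange 28 mm across and a round black head 24 mm across, in the remaining hole of the rack; to be left there. The point is the centre of its head, 32 mm above the underside of the flange.
- bottle: Small amber glass bottle, 32 mm across, 75 mm high, standing on the bench; to be left alone. Origin: centre of its underside.
- abrasive: Roll of brown abrasive paper standing on end, 44 mm across, 50 mm high; to be left alone. Origin: centre of its underside.

How it is judged:
By the outcome, as a careful person would: the job done as asked, in the order asked, and still so for the second after the job is handed in, with the robot touching nothing.
It also fails if it takes over 58 s, if anything falls off the work surface, if the arm or the gripper's body presses on something with over 40 N, if the wrist force passes 120 N, or if a joint passes its speed limit or range.

ROBOT

A 6-joint arm with a two-finger parallel gripper is mounted at the origin on the work surface. World frame = base frame: x ahead of the robot, y to its left, z up, the work surface at z = 0. Lengths are in m, angles in rad, forces in N, time in s.
With the tool pointing down it reaches from about 0.35 to 0.85 m from the base axis. Payload 8.1 kg.
Tool frame: the origin (TCP) lies at the very end of the fingers, on their centre line; the grasp point (between the pads) lies 19 mm behind it; x points along the fingers, y is the direction in which the jaws open and shut, and the axes are right-handed (so a half turn about x gives the same grasp; the last joint's range is limited). The gripper opens to 93 mm and grips with 3 to 60 N. Pads are 15 mm wide; open, the fingers measure 128 mm over their backs; the gripper's body (75 mm by 188 mm) begins 65 mm behind the grasp point.
Start: joints at [1.105, 0.13, 1.488, -0, 1.523, -0.085], TCP at [0.223, 0.557, 0.186] pointing down, gripper open.
Joint ranges: [-2.96, 2.96], [-0.89, 2.26], [0.02, 2.5], [-1.34, 4.48], [0, 2.73], [-2.66, 2.66]. Speed limits (rad/s): [2.39, 2.39, 2.79, 3.14, 3.14, 3.14].

INTERFACE

Orientations are given as a rotation vector (axis times angle).
In Python, from plant import * gives the robot as it stands. The module is installed in compiled form; this text tells all that it offers.
- The arm moves only by the tool apply_moves, never from a script. Its argument "series" is a list of rows, each an object with "jaw": the gripper's target within -1 to 1 (shut at 1, half-way at 0, fully open at -1); "linear": the shift along the tool's x, y, z normalised to -1 to 1, where 1 is 0.6 m, a list of three; "roll": the turn about the tool's x normalised to -1 to 1, where 1 is 30 degrees. A call has 1 to 20 rows; each row is the pose to reach, as a shift and turn from the pose measured when the call began, along the tool's axes at that moment; what a row does not reach only later rows make up. A row lasts 1/8 s, in which the tool goes at most 62.5 mm and 10.7 degrees, less where a joint would pass 70% of its speed; a pose out of reach is approached as far as the arm can. A call with a number of a shift or a turn outside -1 to 1 is refused whole. A call with a gripper value outside its range is refused whole. The fingers move at their own pace and stop on an object; "force" is the grip in N (left out, the last holds). Time passes only in rows, so rows that repeat a pose let the fingers close. It gives the time, the measured TCP pose, the force and the opening at its end, in the units of the state.
- read_state(): the state, without advancing time (a new reading comes with each control period).
- read_camera(name): name is "scene" or "top"; returns a dict with "pixels" (480x640x3 uint8, blue, green, red), "intrinsics" (3x3 intrinsics, pixels), "rvec" (rotation vector, rad) and "tvec" (3), from world to camera coordinates, as OpenCV has them. Camera axes: x right, y down, z forward; pixel columns grow to the right and rows downward; lengths in m; the calibration is good to about 2 mm. A picture is of the moment at which its call begins. There is no depth.
- close_job(): hands the job in, once; it reports no verdict.
The state is a dict: "t": time; "q": joint angles; "dq": joint speeds; "joint_torque": joint torques, N m; "tool_pos": TCP position; "orientation": TCP orientation; "force": force on the tool from outside, world axes, zero at the start; "wrist_torque": the same for the moment, N m; "opening": finger opening in m.
Only numpy, scipy, OpenCV 4.12 (cv2) and the standard library are available. Lean on these libraries where they do the work, as an engineer would, in place of code of your own. Each camera call takes 0.05 s, during which the arm holds its last target. There are 200 camera calls.

## Working session

There is one attempt and no reset: what is moved stays moved. The work goes in short steps, Python scripts to look and compute and a tool call to move; the robot and the scene stay as the last step left them, time stands still between calls to the robot, and variables do not carry over. Pictures are saved under pics/ and viewed, about 8 in all and at most 12, crops included, and the job is handed in when it is done.

Besides the shell and the picture viewer there is one more tool, called as a command line: name --argument value ..., lists and objects as JSON in quotes. apply_moves: Moves the arm, as the interface text tells. Its arguments: {"type":"object","properties":{"series":{"type":"array"},"force":{"type":"number"}},"required":["series"]}

```bash
mkdir -p pics; cat > h.py <<'E'
from plant import *
import numpy as np, cv2
def cam(n):
    c=read_camera(n); np.savez(f'{n}.npz',K=c['intrinsics'],r=c['rvec'],t=c['tvec']); return c['pixels']
def ray(n,u,v):
    d=np.load(f'{n}.npz'); R=cv2.Rodrigues(d['r'])[0]; t=d['t'].ravel()
    return -R.T@t, R.T@np.linalg.inv(d['K'])@np.array([u,v,1.])
def atz(n,u,v,z):
    o,w=ray(n,u,v); return o+w*(z-o[2])/w[2]
def tri(a,b):
    o1,d1=ray('scene',*a);o2,d2=ray('top',*b)
    s=np.linalg.lstsq(np.c_[d1,-d2],o2-o1,rcond=None)[0]
    p,q=o1+s[0]*d1,o2+s[1]*d2; return (p+q)/2,np.linalg.norm(p-q)
def proj(n,P):
    d=np.load(f'{n}.npz'); return cv2.projectPoints(np.array(P,float).reshape(-1,3),d['r'],d['t'],d['K'],None)[0].reshape(-1,2)
def crop(im,name,x0,x1,y0,y1,k):
    cv2.imwrite('pics/'+name,cv2.resize(im[y0:y1,x0:x1],None,fx=k,fy=k,interpolation=cv2.INTER_CUBIC))
E
python3 - <<'E'
from h import *
for n in('scene','top'):
    im=cam(n);cv2.imwrite(f'pics/{n}0.png',im);print(n,ray(n,320,240))
print(read_state())
E
```

```text
scene (array([ 0.88280074, -0.19902732,  0.79463282]), array([-0.40677296,  0.28336447, -0.86857681]))
top (array([0.48699334, 0.0355745 , 0.85227974]), array([ 0.08693124, -0.00837427, -0.99618652]))
{'t': 0.1, 'q': array([ 1.10458648e+00,  1.31097294e-01,  1.48915792e+00, -2.68525158e-05,
        1.52302931e+00, -8.53754713e-02]), 'dq': array([-3.92026390e-05, -9.01987192e-04, -9.99551862e-04, -1.32524166e-05,
        3.78277357e-04, -6.48553205e-04]), 'joint_torque': array([ 9.68439526e-04, -5.61334097e+01, -4.93100452e+01,  7.70455878e-02,
        2.90578755e-02, -1.05971717e-04]), 'tool_pos': array([0.22273301, 0.55650599, 0.18539229]), 'orientation': array([ 0.29750546,  1.55050373, -0.30008701]), 'force': array([-0.13348024, -1.33624225, -0.54037065]), 'wrist_torque': array([ 0.01513703,  0.01055307, -0.04615985]), 'opening': 0.0928569186047851}
```

View pics/scene0.png

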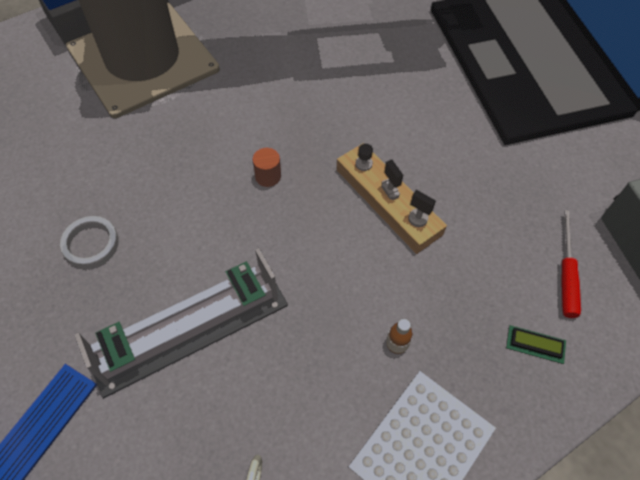

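View pics/top0.png

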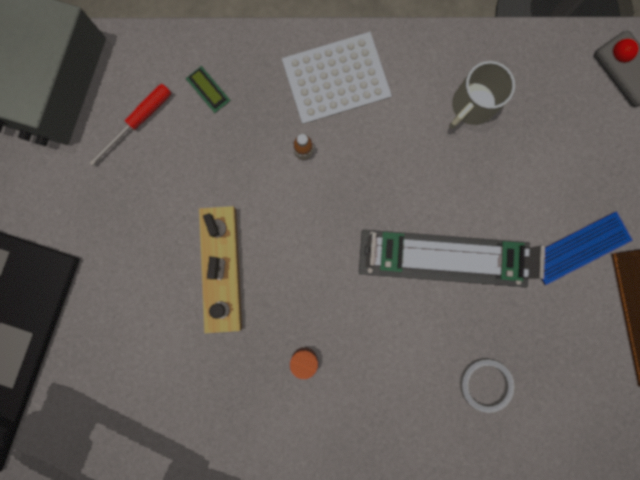

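Rack at about (390,195) in scene and (220,270) in top. The rail is at (185,320) in scene and (445,258) in top. I need enlarged crops to tell the studs apart.

```bash
python3 - <<'E'
import cv2,numpy as np
a=cv2.imread('pics/scene0.png');b=cv2.imread('pics/top0.png')
f=lambda im,x0,x1,y0,y1,k:cv2.resize(im[y0:y1,x0:x1],None,fx=k,fy=k,interpolation=cv2.INTER_CUBIC)
A=f(a,330,450,135,255,5); B=f(b,190,250,200,340,4.2857)
cv2.imwrite('pics/rack.png',np.clip(np.hstack([A*1.0,B[:600,:200]])*1.6,0,255)[:, :800].astype('uint8'))
C=f(a,70,300,240,400,3.4); 
cv2.imwrite('pics/rail.png',np.vstack([cv2.resize(f(a,70,300,245,395,3.4),(560,365)),cv2.resize(f(b,350,550,222,296,4),(560,207))]))
E
```

```text
(no output)
```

View pics/rack.png

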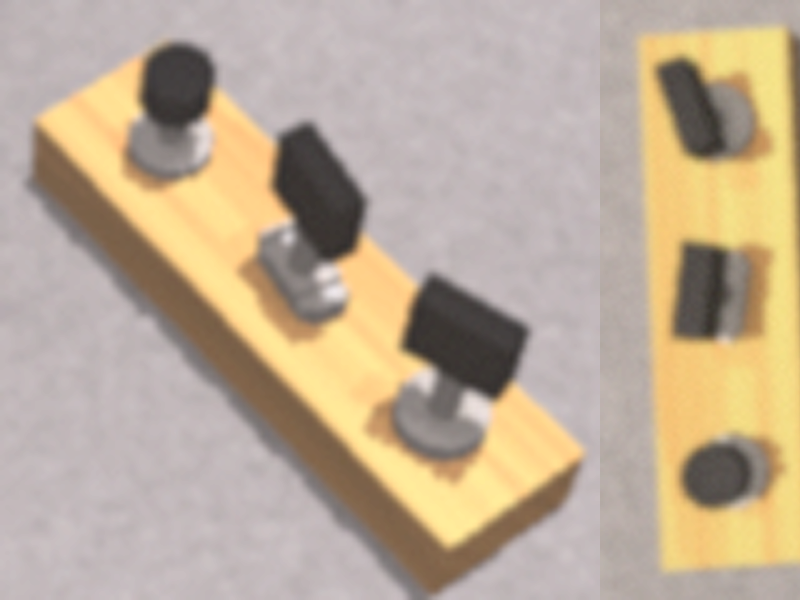

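View pics/rail.png

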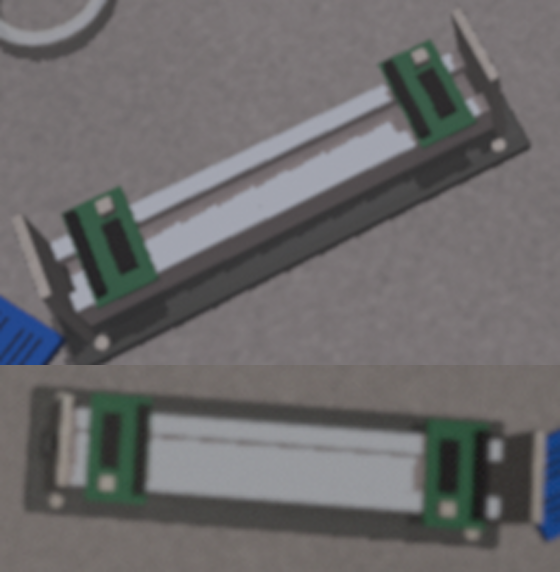

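The middle stud has the narrow nut. It's at about (394,173) in scene and (213,268) in top. Next I'll enlarge the rail to measure its edges.

```bash
python3 - <<'E'
import cv2,numpy as np
a=cv2.imread('pics/scene0.png');b=cv2.imread('pics/top0.png')
def f(im,x0,y0,w,h,k,n):
    c=cv2.resize(im[y0:y0+h,x0:x0+w],None,fx=k,fy=k,interpolation=cv2.INTER_CUBIC).astype(float)/255
    c=(np.clip(c,0,1)**.6*255).astype('uint8')
    for i in range(0,w,20): cv2.putText(c,str(x0+i),(int(i*k),10),0,.35,(0,255,255));cv2.line(c,(int(i*k),12),(int(i*k),18),(0,255,255))
    for i in range(0,h,20): cv2.putText(c,str(y0+i),(0,int(i*k)+4),0,.35,(0,255,255))
    cv2.imwrite('pics/'+n,c)
f(a,70,245,220,150,3.6,'railS.png'); f(b,350,220,200,80,4,'railT.png')
E
```

```text
(no output)
```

View pics/railS.png

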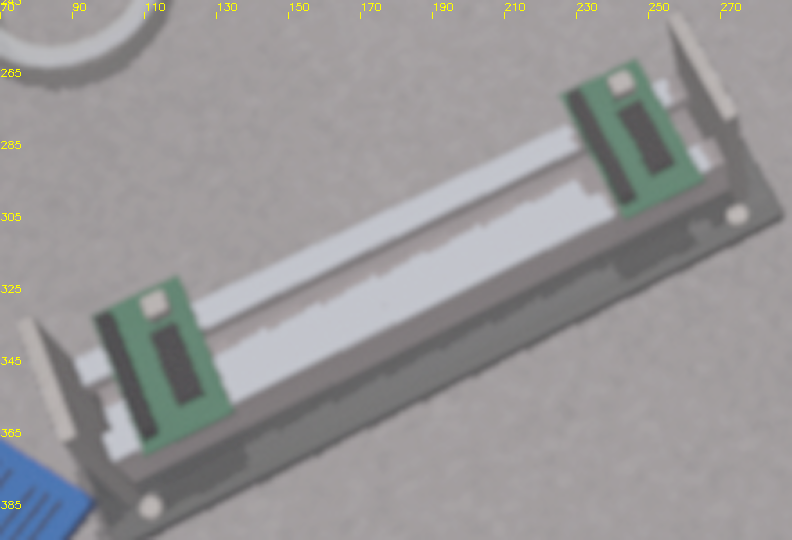

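View pics/railT.png

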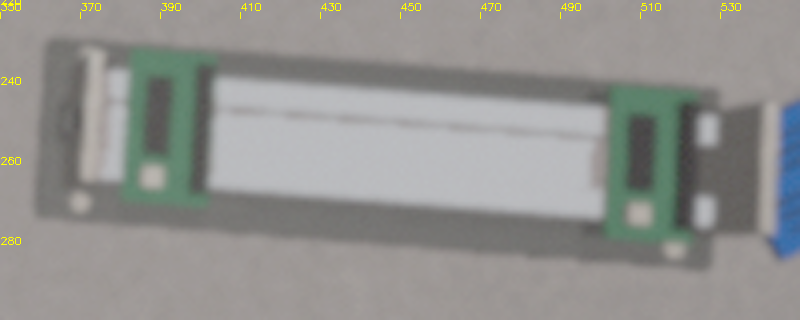

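```bash
cat > fit.py <<'E'
from h import *
from scipy.optimize import least_squares, minimize
S=lambda u,v:np.array([70+u/3.6,245+v/3.6]); T=lambda u,v:np.array([350+u/4,220+v/4])
def W(p,P):
    c,s=np.cos(p[2]),np.sin(p[2]);P=np.atleast_2d(P);return np.c_[p[0]+c*P[:,0]-s*P[:,1],p[1]+s*P[:,0]+c*P[:,1],P[:,2]]
q=atz('top',*T(412,145),.055); e=atz('top',*T(605,162),.055)-atz('top',*T(212,132),.055)
yaw=np.arctan2(e[1],e[0])-np.pi/2; print('guess',q,yaw)
lines=[('scene',[S(190,305),S(565,127)],.0215,0),('scene',[S(232,405),S(615,215)],-.0215,0),('scene',[S(205,330),S(580,150)],.0105,0),
('top',[T(215,75),T(605,104)],.0215,0),('top',[T(210,189),T(605,219)],-.0215,0),('top',[T(215,104),T(605,133)],.0105,0)]
cor=[('top',T(48,40),(.0375,1)),('top',T(36,215),(-.0375,1)),('top',T(712,268),(-.0375,-1)),('scene',S(783,213),(-.0375,1))]
# sign conventions settled by trying
def res(p,sx,sy,full=False):
    r=[]
    for n,pts,x,_ in lines:
        ab=proj(n,W(p,[[sx*x,-.1,p[3]],[sx*x,.1,p[3]]])); d=ab[1]-ab[0]; nrm=np.array([-d[1],d[0]])/np.linalg.norm(d)
        r+=[nrm@(k-ab[0]) for k in pts]
    for n,k,(x,y) in cor: r+=list(.6*(proj(n,W(p,[[sx*x,sy*y*.14,.008]]))[0]-k))
    return np.array(r)
best=min((least_squares(res,[q[0],q[1],yaw,.055],args=(sx,sy),loss='soft_l1') for sx in(1,-1) for sy in (1,-1)),key=lambda o:o.cost)
print('rail x,y,yaw,top',best.x,best.cost);print(np.round(best.fun,2))
# stud: silhouette of wing box, z .062...090
im={n:cv2.imread(f'pics/{n}0.png') for n in('scene','top')}
box={'scene':(378,158,408,190),'top':(202,254,228,284)}
msk={}
for n,(a,b,c,d) in box.items():
    g=cv2.resize(im[n][b:d,a:c],None,fx=6,fy=6,interpolation=cv2.INTER_CUBIC).max(2); msk[n]=(g<70).astype('uint8'); print(n,msk[n].sum()/36)
B=np.array([[x,y,z] for x in(-.017,.017) for y in(-.006,.006) for z in(.062,.090)])
def cost(p):
    t=0
    for n,(a,b,c,d) in box.items():
        k=(proj(n,W(p,B))-[a,b]+.5)*6-.5; m=np.zeros_like(msk[n]); cv2.fillConvexPoly(m,cv2.convexHull((k*16).astype('int32')),1,shift=4)
        t+=1-(m&msk[n]).sum()/max(1,(m|msk[n]).sum())
    return t
g=atz('top',213.5,268,.076)
o=min((minimize(cost,[g[0],g[1],y0],method='Nelder-Mead',options=dict(initial_simplex=[[g[0],g[1],y0],[g[0]+.008,g[1],y0],[g[0],g[1]+.008,y0],[g[0],g[1],y0+.3]])) for y0 in np.arange(0,3.1,.4)),key=lambda o:o.fun)
print('stud',o.x,o.fun)
print('rack corners',[atz('top',190+(u-600)/4.2857,200+v/4.2857,.03).round(4) for u,v in((638,37),(785,27),(662,571))])
for n,k in(('bottle',(303,146)),('abr',(304,364))): print(n,atz('top',*k,.05))
R=cv2.Rodrigues(read_state()['orientation'])[0];print(R.round(3))
E
python3 fit.py
```

```text
guess [ 0.53040534 -0.17865532  0.055     ] -3.221400965163663
rail x,y,yaw,top [ 0.52794719 -0.17698377 -3.22508546  0.08417503] 150.80683443761112
[ 1.607e+01  1.528e+01 -4.427e+01 -4.162e+01  1.300e-01  1.900e-01
  4.700e-01 -8.000e-02  4.700e-01  6.000e-02  4.300e-01 -1.200e-01
 -2.500e-01  4.000e-02 -4.200e-01  8.800e-01 -0.000e+00  1.090e+00
 -1.376e+01 -2.439e+01]
scene 329.0
top 210.19444444444446
stud [0.51189088 0.1903889  2.88643341] 0.41113068303061195
rack corners [array([0.6104, 0.2247, 0.03  ]), array([0.614 , 0.1692, 0.03  ]), array([0.4109, 0.2125, 0.03  ])]
bottle [0.70794599 0.05539668 0.05      ]
abr [0.365293   0.05426359 0.05      ]
[[-0.001  0.372  0.928]
 [-0.002  0.928 -0.372]
 [-1.    -0.002 -0.   ]]
```

```bash
python3 - <<'E'
s=open('fit.py').read()
s=s.replace("(.0375,1)),('top',T(36","(.0375,1)),('top',T(36").replace("sx*x,-.1,p[3]],[sx*x","g*sx*x,-.1,p[3]],[g*sx*x").replace("    for n,pts,x,_ in lines:\n","    for n,pts,x,_ in lines:\n        g=-1 if n=='scene' else 1\n").replace("S(783,213),(-.0375,1)","S(783,213),(.0375,1)")
s=s.replace("print('stud',o.x,o.fun)","print('stud',o.x,o.fun)\nfor th in(60,85,100):\n    for w in (['scene','top'],['scene'],['top']):\n        msk={}\n        for n,(a,b,c,d) in box.items():\n            G=cv2.resize(im[n][b:d,a:c],None,fx=6,fy=6,interpolation=cv2.INTER_CUBIC).max(2); msk[n]=(G<th).astype('uint8')\n        bb=box; box={k:bb[k] for k in w}; x0=[.512,.1904,-.1]\n        o=minimize(cost,x0,method='Nelder-Mead',options=dict(initial_simplex=[x0,[.518,.1904,-.1],[.512,.196,-.1],[.512,.1904,.2]]));box=bb\n        print(th,w,o.x.round(4),round(o.fun,3))")
open('fit.py','w').write(s)
E
python3 fit.py
```

```text
guess [ 0.53040534 -0.17865532  0.055     ] -3.221400965163663
rail x,y,yaw,top [ 0.53044368 -0.17769357 -3.22009815  0.04768758] 1.7003841201522338
[ 0.55 -0.02 -0.09 -0.01 -0.12 -0.53 -0.56 -0.62  0.74  0.82 -0.27 -0.33
 -0.08 -0.62 -0.12  0.23  0.3  -0.07  0.32  0.58]
scene 329.0
top 210.19444444444446
stud [0.51189088 0.1903889  2.88643341] 0.41113068303061195
60 ['scene', 'top'] [ 0.5118  0.1908 -0.2972] 0.519
60 ['scene'] [ 0.5109  0.1915 -0.3008] 0.182
60 ['top'] [ 0.5146  0.1889 -0.1017] 0.324
85 ['scene', 'top'] [ 0.5119  0.19   -0.122 ] 0.39
85 ['scene'] [ 0.5116  0.1908 -0.2487] 0.186
85 ['top'] [ 0.5134  0.1898 -0.1073] 0.173
100 ['scene', 'top'] [ 0.5125  0.1902 -0.1678] 0.554
100 ['scene'] [ 0.5112  0.1913 -0.1846] 0.22
100 ['top'] [ 0.513   0.1902 -0.1043] 0.304
rack corners [array([0.6104, 0.2247, 0.03  ]), array([0.614 , 0.1692, 0.03  ]), array([0.4109, 0.2125, 0.03  ])]
bottle [0.70794599 0.05539668 0.05      ]
abr [0.365293   0.05426359 0.05      ]
[[-0.001  0.372  0.928]
 [-0.002  0.928 -0.372]
 [-1.    -0.002 -0.   ]]
```

```bash
cat > go.py <<'E'
import sys; from h import *
s=read_state(); R=cv2.Rodrigues(s['orientation'])[0]; p=s['tool_pos']
x,y,z,psi=map(float,sys.argv[1:5])
psi0=np.degrees(np.arctan2(R[1,1],R[0,1])); d=(psi-psi0+180)%360-180
print('t',s['t'],'pos',p.round(4),'psi',psi0.round(2),'F',s['force'].round(2),'M',s['wrist_torque'].round(3),'op',round(s['opening'],4),'tilt',R[:,0].round(4))
print('linear',(R.T@(np.array([x,y,z])-p)/.6).round(4),'roll',round(-d/30,3), 'q6',s['q'][5].round(2))
E
python3 go.py .512 .1904 .15 83
```

```text
t 0.1 pos [0.2227 0.5565 0.1854] psi 68.18 F [-0.13 -1.34 -0.54] M [ 0.015  0.011 -0.046] op 0.0929 tilt [-7.0e-04 -1.5e-03 -1.0e+00]
linear [ 0.0596 -0.3872  0.6744] roll -0.494 q6 -0.09
```

apply_moves --series '[{"jaw": -0.2, "linear": [0.06, -0.1, 0.17], "roll": -0.12}, {"jaw": -0.2, "linear": [0.06, -0.2, 0.34], "roll": -0.25}, {"jaw": -0.2, "linear": [0.06, -0.3, 0.5], "roll": -0.4}, {"jaw": -0.2, "linear": [0.06, -0.387, 0.674], "roll": -0.494}, {"jaw": -0.2, "linear": [0.06, -0.387, 0.674], "roll": -0.494}, {"jaw": -0.2, "linear": [0.06, -0.387, 0.674], "roll": -0.494}, {"jaw": -0.2, "linear": [0.06, -0.387, 0.674], "roll": -0.494}, {"jaw": -0.2, "linear": [0.06, -0.387, 0.674], "roll": -0.494}, {"jaw": -0.2, "linear": [0.06, -0.387, 0.674], "roll": -0.494}, {"jaw": -0.2, "linear": [0.06, -0.387, 0.674], "roll": -0.494}, {"jaw": -0.2, "linear": [0.06, -0.387, 0.674], "roll": -0.494}, {"jaw": -0.2, "linear": [0.06, -0.387, 0.674], "roll": -0.494}, {"jaw": -0.2, "linear": [0.06, -0.387, 0.674], "roll": -0.494}]'

```text
t: 1.72
tool_pos: [0.5115, 0.1912, 0.1498]
orientation: [0.094, 1.569, -0.096]
force: [-0.4, 0.1, 0.7]
opening: 0.0558
```

```bash
python3 go.py .512 .1904 .058 83
```

```text
t 1.725 pos [0.5115 0.1912 0.1498] psi 83.06 F [-0.37  0.13  0.7 ] M [ 0.057 -0.001 -0.009] op 0.0558 tilt [-6.0e-04 -1.5e-03 -1.0e+00]
linear [ 0.153 -0.001  0.001] roll 0.002 q6 -1.18
```

apply_moves --series '[{"jaw": -0.2, "linear": [0.04, -0.001, 0.001], "roll": 0}, {"jaw": -0.2, "linear": [0.08, -0.001, 0.001], "roll": 0}, {"jaw": -0.2, "linear": [0.12, -0.001, 0.001], "roll": 0}, {"jaw": -0.2, "linear": [0.154, -0.001, 0.001], "roll": 0}, {"jaw": -0.2, "linear": [0.154, -0.001, 0.001], "roll": 0}, {"jaw": -0.2, "linear": [0.154, -0.001, 0.001], "roll": 0}, {"jaw": -0.2, "linear": [0.154, -0.001, 0.001], "roll": 0}, {"jaw": 1, "linear": [0.154, -0.001, 0.001], "roll": 0}, {"jaw": 1, "linear": [0.154, -0.001, 0.001], "roll": 0}, {"jaw": 1, "linear": [0.154, -0.001, 0.001], "roll": 0}, {"jaw": 1, "linear": [0.154, -0.001, 0.001], "roll": 0}, {"jaw": 1, "linear": [0.154, -0.001, 0.001], "roll": 0}, {"jaw": 1, "linear": [0.154, -0.001, 0.001], "roll": 0}, {"jaw": 1, "linear": [0.154, -0.001, 0.001], "roll": 0}, {"jaw": 1, "linear": [0.154, -0.001, 0.001], "roll": 0}, {"jaw": 1, "linear": [0.154, -0.001, 0.001], "roll": 0}]' --force 35

```text
t: 3.72
tool_pos: [0.5129, 0.1909, 0.0585]
orientation: [0.095, 1.567, -0.095]
force: [-0.0, 1.2, 5.3]
opening: 0.0004
```

```bash
python3 go.py .512 .1904 .2 83
```

```text
t 3.725 pos [0.5129 0.1909 0.0585] psi 83.07 F [-0.01  1.17  5.26] M [0.222 0.137 0.031] op 0.0004 tilt [ 1.3e-03 -5.0e-04 -1.0e+00]
linear [-0.2358 -0.0012 -0.001 ] roll 0.002 q6 -1.19
```

Jaws shut with nothing between them, so I'll look.

```bash
python3 - <<'E'
from h import *
a=cam('scene');b=cam('top')
cv2.imwrite('pics/s1.png',a);cv2.imwrite('pics/t1.png',b)
f=lambda im,x0,x1,y0,y1,k:cv2.resize(im[y0:y1,x0:x1],None,fx=k,fy=k,interpolation=cv2.INTER_CUBIC)
A=f(a,320,460,120,260,4);B=f(b,160,219+0,200,340,4)
cv2.imwrite('pics/look1.png',np.clip(np.hstack([A,B])*1.5,0,255).astype('uint8'))
E
```

```text
(no output)
```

View pics/look1.png

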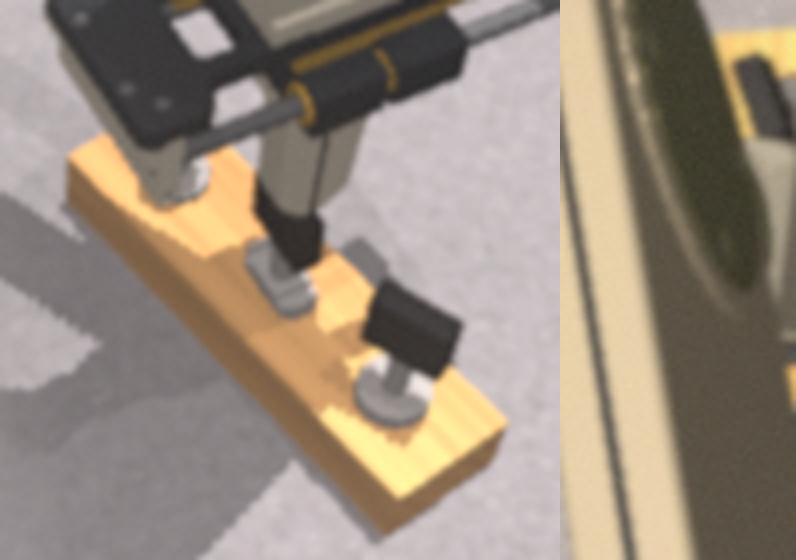

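```bash
python3 - <<'E'
from h import *
p=read_state()['tool_pos']
for dz in(0,.019,.084): 
    for dy in (0,.06,-.06): print(dz,dy,(proj('scene',p+[0,dy,dz])[0]-[320,120])*4, proj('top',p+[0,dy,dz])[0])
print((proj('scene',[.512,.1904,.076])[0]-[320,120])*4)
a=cv2.imread('pics/s1.png')
k=cv2.resize(a[60:260,300:500],None,fx=3,fy=3,interpolation=cv2.INTER_CUBIC);cv2.imwrite('pics/look2.png',np.clip(k*1.5,0,255).astype('uint8'))
E
```

```text
0 0 [289.4556498  243.83875023] [215.44520092 268.28313097]
0 0.06 [412.39820214 174.16540879] [176.63629297 268.42269947]
0 -0.06 [161.81879895 316.17241926] [254.22727793 268.14365897]
0.019 0 [295.34777046 214.30810957] [212.98738391 267.88188089]
0.019 0.06 [420.41922418 143.91870358] [173.22738865 268.02472445]
0.019 -0.06 [165.41036605 287.43604118] [252.71921812 267.73913851]
0.084 0 [317.27128042 104.42996353] [203.58606055 266.34707105]
0.084 0.06 [450.21597656  31.55726374] [160.18755656 266.50237977]
0.084 -0.06 [178.79632725 180.33403479] [246.9510185  266.19188238]
[292.34966625 215.8236229 ]
```

View pics/look2.png

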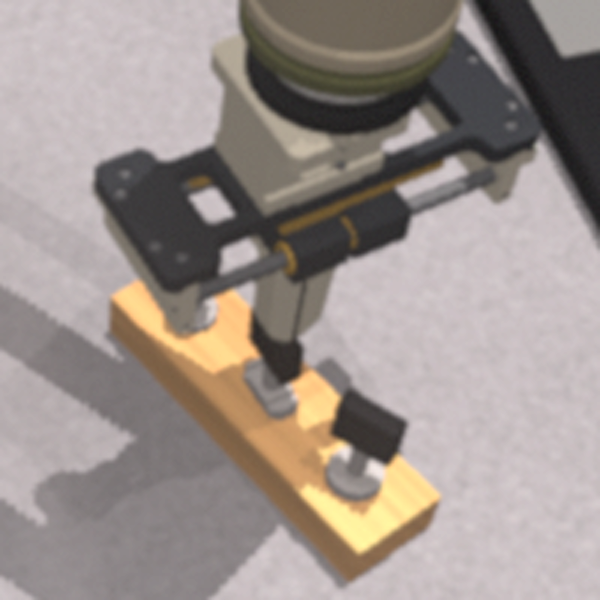

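Unclear: the stud's nut is unmoved and something black is between the fingers. I'll lift a little and see whether the stud comes along.

apply_moves --series '[{"jaw": 1, "linear": [-0.02, 0, 0], "roll": 0}, {"jaw": 1, "linear": [-0.04, 0, 0], "roll": 0}, {"jaw": 1, "linear": [-0.07, 0, 0], "roll": 0}, {"jaw": 1, "linear": [-0.1, 0, 0], "roll": 0}, {"jaw": 1, "linear": [-0.1, 0, 0], "roll": 0}, {"jaw": 1, "linear": [-0.1, 0, 0], "roll": 0}]'

```text
t: 4.58
tool_pos: [0.5127, 0.1909, 0.1184]
orientation: [0.095, 1.568, -0.095]
force: [0.1, 0.2, -0.8]
opening: 0.0001
```

```bash
python3 go.py .512 .1904 .2 83; python3 - <<'E'
from h import *
a=cam('scene')
k=cv2.resize(a[100:240,320:460],None,fx=4,fy=4,interpolation=cv2.INTER_CUBIC);cv2.imwrite('pics/look3.png',np.clip(k*1.5,0,255).astype('uint8'))
print((proj('scene',read_state()['tool_pos'])[0]-[320,100])*4)
E
```

```text
t 4.575 pos [0.5127 0.1909 0.1184] psi 83.07 F [ 0.09  0.24 -0.8 ] M [ 0.003 -0.033 -0.023] op 0.0001 tilt [ 1.1e-03 -6.0e-04 -1.0e+00]
linear [-0.1361 -0.001  -0.0008] roll 0.002 q6 -1.19
[307.3926094  227.04086011]
```

View pics/look3.png

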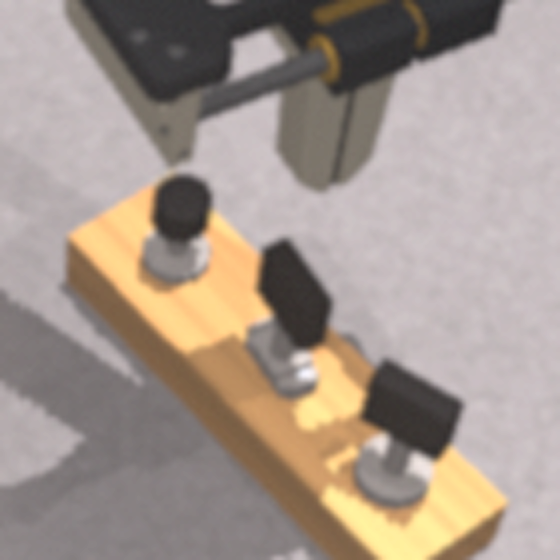

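Not gripped: the stud still stands, and the fingertip appears at about (401,146) px, well above where the reported TCP projects. The offset needs measuring.

```bash
python3 - <<'E'
from h import *
from scipy.optimize import minimize_scalar
s=read_state();p=s['tool_pos'];R=cv2.Rodrigues(s['orientation'])[0]
def show(off,l): 
    q=proj('scene',[p+R@np.array(l)+[0,0,off]])[0]; return q.round(1)
# tip bottom corners with fingers shut: y +-17.5, z +-7.5 ; body corners x=-.084
for off in(0,.015,.03):
    print(off,'tip',show(off,[0,0,0]),'corners',[show(off,[0,a,b]) for a in(-.0175,.0175) for b in(-.0075,.0075)],'\n body',[show(off,[-.084,a,b]) for a in(-.094,.094) for b in(-.0375,.0375)])
E
```

```text
0 tip [396.8 156.8] corners [array([383.7, 157.4]), array([389. , 164.9]), array([404.6, 148.8]), array([410. , 156.2])] 
 body [array([328.2, 122.2]), array([355.7, 163.4]), array([449.1,  75.6]), array([480.3, 112.5])]
0.015 tip [398.1 150.2] corners [array([384.8, 150.8]), array([390.2, 158.4]), array([406. , 142.2]), array([411.5, 149.6])] 
 body [array([328.5, 114.4]), array([356.5, 156. ]), array([451.3,  67.5]), array([483.1, 104.7])]
0.03 tip [399.5 143.5] corners [array([385.9, 144.1]), array([391.4, 151.7]), array([407.5, 135.4]), array([413. , 142.9])] 
 body [array([328.7, 106.4]), array([357.2, 148.3]), array([453.6,  59.1]), array([486.1,  96.5])]
```

The image, and the light touch at the wing's top, suggest the real fingertips are about 32 mm higher than reported. I'll check by feel, with the jaws at 40 mm over the rack. If the reported TCP is right, I'd touch the wood at z=0.030.

apply_moves --series '[{"jaw": 0.14, "linear": [0, 0, 0], "roll": 0}, {"jaw": 0.14, "linear": [0, 0, 0], "roll": 0}, {"jaw": 0.14, "linear": [0, 0, 0], "roll": 0}, {"jaw": 0.14, "linear": [0, 0, 0], "roll": 0}, {"jaw": 0.14, "linear": [0.04, 0, 0], "roll": 0}, {"jaw": 0.14, "linear": [0.08, 0, 0], "roll": 0}, {"jaw": 0.14, "linear": [0.11, 0, 0], "roll": 0}, {"jaw": 0.14, "linear": [0.13, 0, 0], "roll": 0}, {"jaw": 0.14, "linear": [0.135, 0, 0], "roll": 0}, {"jaw": 0.14, "linear": [0.135, 0, 0], "roll": 0}, {"jaw": 0.14, "linear": [0.135, 0, 0], "roll": 0}]'

```text
t: 6.0
tool_pos: [0.5131, 0.1909, 0.0378]
orientation: [0.095, 1.567, -0.095]
force: [0.2, -0.3, 0.4]
opening: 0.0402
```

```bash
python3 go.py .512 .1904 .0255 83; python3 - <<'E'
from h import *
a=cam('scene')
k=cv2.resize(a[100:240,320:460],None,fx=4,fy=4,interpolation=cv2.INTER_CUBIC);cv2.imwrite('pics/look4.png',np.clip(k*1.5,0,255).astype('uint8'))
E
```

```text
t 6.0 pos [0.5131 0.1909 0.0378] psi 83.07 F [ 0.19 -0.32  0.43] M [ 0.021  0.036 -0.006] op 0.0402 tilt [ 1.6e-03 -4.0e-04 -1.0e+00]
linear [ 0.0205 -0.0011 -0.0017] roll 0.002 q6 -1.19
```

View pics/look4.png

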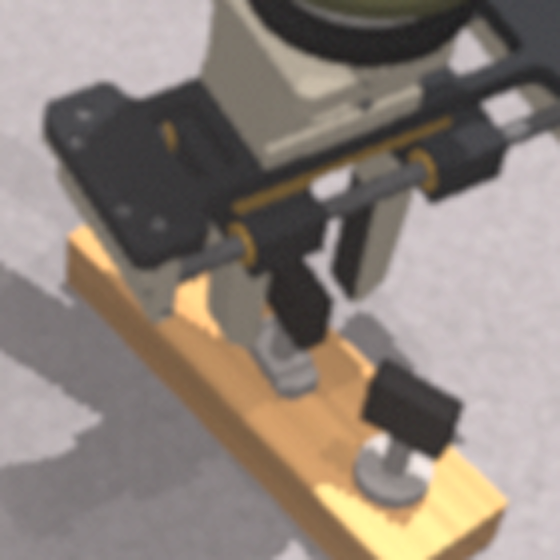

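Tips are at about (245,345) and (360,297) in the crop. That puts them about 31 mm above the reported TCP, which confirms the offset. I'll go down to reported z 0.0255 and check the force.

apply_moves --series '[{"jaw": 0.14, "linear": [0.006, -0.001, -0.001], "roll": 0}, {"jaw": 0.14, "linear": [0.012, -0.001, -0.001], "roll": 0}, {"jaw": 0.14, "linear": [0.016, -0.001, -0.001], "roll": 0}, {"jaw": 0.14, "linear": [0.02, -0.001, -0.001], "roll": 0}, {"jaw": 0.14, "linear": [0.02, -0.001, -0.001], "roll": 0}, {"jaw": 0.14, "linear": [0.02, -0.001, -0.001], "roll": 0}]'

```text
t: 6.8
tool_pos: [0.5124, 0.1904, 0.0258]
orientation: [0.095, 1.567, -0.095]
force: [-0.1, 0.7, -0.5]
opening: 0.0401
```

No contact, so I'm closing.

apply_moves --series '[{"jaw": 1, "linear": [0, 0, 0], "roll": 0}, {"jaw": 1, "linear": [0, 0, 0], "roll": 0}, {"jaw": 1, "linear": [0, 0, 0], "roll": 0}, {"jaw": 1, "linear": [0, 0, 0], "roll": 0}, {"jaw": 1, "linear": [0, 0, 0], "roll": 0}, {"jaw": 1, "linear": [0, 0, 0], "roll": 0}, {"jaw": 1, "linear": [0, 0, 0], "roll": 0}]' --force 35

```text
t: 7.68
tool_pos: [0.5124, 0.1904, 0.0258]
orientation: [0.095, 1.567, -0.095]
force: [0.5, 1.3, -0.6]
opening: 0.012
```

```bash
python3 go.py .512 .1904 .13 83
```

```text
t 7.675 pos [0.5124 0.1904 0.0258] psi 83.07 F [ 0.52  1.34 -0.59] M [ 0.083 -0.01   0.021] op 0.012 tilt [ 1.7e-03 -4.0e-04 -1.0e+00]
linear [-0.1737 -0.0002 -0.0004] roll 0.002 q6 -1.19
```

```bash
python3 go.py .5304 -.1777 .13 53
```

```text
t 7.675 pos [0.5124 0.1904 0.0258] psi 83.07 F [ 0.52  1.34 -0.59] M [ 0.083 -0.01   0.021] op 0.012 tilt [ 1.7e-03 -4.0e-04 -1.0e+00]
linear [-0.1734 -0.6055  0.1041] roll 1.002 q6 -1.19
```

apply_moves --series '[{"jaw": 1, "linear": [-0.03, 0, 0], "roll": 0}, {"jaw": 1, "linear": [-0.08, 0, 0], "roll": 0}, {"jaw": 1, "linear": [-0.13, 0, 0], "roll": 0}, {"jaw": 1, "linear": [-0.173, 0, 0], "roll": 0}, {"jaw": 1, "linear": [-0.173, -0.05, 0.01], "roll": 0.1}, {"jaw": 1, "linear": [-0.173, -0.12, 0.02], "roll": 0.2}, {"jaw": 1, "linear": [-0.173, -0.19, 0.035], "roll": 0.35}, {"jaw": 1, "linear": [-0.173, -0.26, 0.05], "roll": 0.5}, {"jaw": 1, "linear": [-0.173, -0.33, 0.06], "roll": 0.65}, {"jaw": 1, "linear": [-0.173, -0.4, 0.07], "roll": 0.8}, {"jaw": 1, "linear": [-0.173, -0.47, 0.08], "roll": 0.9}, {"jaw": 1, "linear": [-0.173, -0.53, 0.09], "roll": 1}, {"jaw": 1, "linear": [-0.173, -0.58, 0.1], "roll": 1}, {"jaw": 1, "linear": [-0.173, -0.605, 0.104], "roll": 1}, {"jaw": 1, "linear": [-0.173, -0.605, 0.104], "roll": 1}, {"jaw": 1, "linear": [-0.173, -0.605, 0.104], "roll": 1}]'

```text
t: 9.68
tool_pos: [0.5304, -0.1764, 0.1299]
orientation: [0.505, 1.51, -0.504]
force: [-0.0, 0.2, -2.0]
opening: 0.0122
```

apply_moves --series '[{"jaw": 1, "linear": [0, 0, 0], "roll": 0.3}, {"jaw": 1, "linear": [0, 0, 0], "roll": 0.6}, {"jaw": 1, "linear": [0, 0, 0], "roll": 0.95}, {"jaw": 1, "linear": [0, 0, 0], "roll": 0.95}]'

```text
t: 10.18
tool_pos: [0.5305, -0.1751, 0.1299]
orientation: [0.886, 1.382, -0.884]
force: [-0.0, 0.3, -1.4]
opening: 0.0115
```

```bash
python3 go.py .5304 -.1777 .08 -4.5
```

```text
t 10.175 pos [ 0.5305 -0.1751  0.1299] psi 24.75 F [-0.02  0.31 -1.36] M [-0.023  0.011 -0.013] op 0.0115 tilt [ 1.5e-03  4.0e-04 -1.0e+00]
linear [ 0.0832 -0.002   0.0039] roll 0.975 q6 -0.84
```

apply_moves --series '[{"jaw": 1, "linear": [0.02, -0.002, 0.004], "roll": 0.3}, {"jaw": 1, "linear": [0.04, -0.002, 0.004], "roll": 0.6}, {"jaw": 1, "linear": [0.07, -0.002, 0.004], "roll": 0.975}, {"jaw": 1, "linear": [0.1, -0.002, 0.004], "roll": 0.975}, {"jaw": 1, "linear": [0.1, -0.002, 0.004], "roll": 0.975}, {"jaw": 1, "linear": [0.1, -0.002, 0.004], "roll": 0.975}]'

```text
t: 10.92
tool_pos: [0.5308, -0.1777, 0.0704]
orientation: [1.265, 1.172, -1.263]
force: [-0.1, 0.1, -0.5]
opening: 0.0115
```

```bash
python3 go.py .5304 -.1777 .045 -4.5; python3 - <<'E'
from h import *
a=cam('scene');b=cam('top')
f=lambda im,x0,x1,y0,y1,k:cv2.resize(im[y0:y1,x0:x1],None,fx=k,fy=k,interpolation=cv2.INTER_CUBIC)
cv2.imwrite('pics/look5.png',np.clip(f(a,110,250,245,365,5)*1.4,0,255).astype('uint8'))
p=read_state()['tool_pos']
n=p+[0,0,.0042]
print('nut ends/foot',(proj('scene',[n,n+[.0013,.017,0],n-[.0013,.017,0],n-[0,0,.009]])-[110,245])*5)
E
```

```text
t 10.925 pos [ 0.5308 -0.1777  0.0704] psi -4.29 F [-0.14  0.11 -0.48] M [-0.085  0.021 -0.025] op 0.0115 tilt [ 1.9e-03  3.0e-04 -1.0e+00]
linear [ 0.0423 -0.0007  0.0001] roll 0.007 q6 -0.34
nut ends/foot [[342.65318794 324.76464124]
 [402.74077126 295.55858678]
 [281.90510033 354.29173912]
 [349.33225423 338.11334818]]
```

View pics/look5.png

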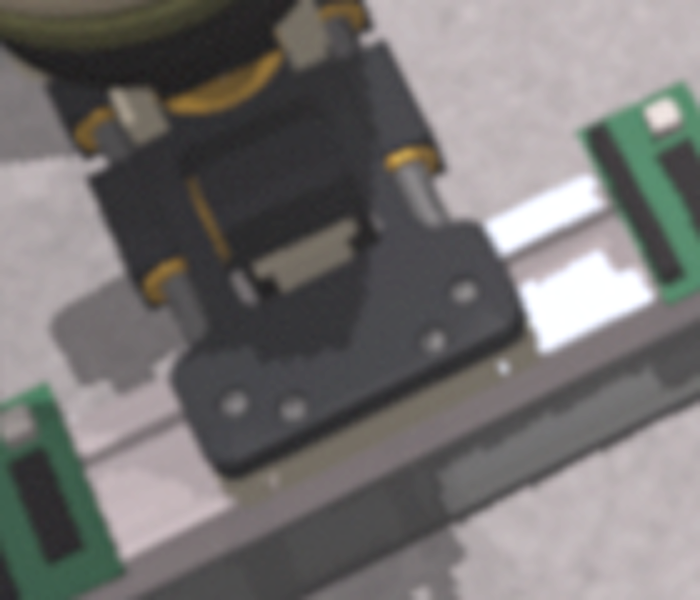

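The gripper hides the nut, so I'll go by feel in small steps.

apply_moves --series '[{"jaw": 1, "linear": [0.006, -0.001, 0], "roll": 0.007}, {"jaw": 1, "linear": [0.012, -0.001, 0], "roll": 0.007}, {"jaw": 1, "linear": [0.018, -0.001, 0], "roll": 0.007}, {"jaw": 1, "linear": [0.024, -0.001, 0], "roll": 0.007}, {"jaw": 1, "linear": [0.029, -0.001, 0], "roll": 0.007}, {"jaw": 1, "linear": [0.032, -0.001, 0], "roll": 0.007}, {"jaw": 1, "linear": [0.032, -0.001, 0], "roll": 0.007}]'

```text
t: 11.9
tool_pos: [0.5305, -0.1779, 0.0516]
orientation: [1.269, 1.168, -1.266]
force: [-0.5, -0.2, -1.5]
opening: 0.0119
```

apply_moves --series '[{"jaw": 1, "linear": [0.003, 0, 0], "roll": 0}, {"jaw": 1, "linear": [0.006, 0, 0], "roll": 0}, {"jaw": 1, "linear": [0.009, 0, 0], "roll": 0}, {"jaw": 1, "linear": [0.009, 0, 0], "roll": 0}]'

```text
t: 12.4
tool_pos: [0.5304, -0.1778, 0.0459]
orientation: [1.269, 1.169, -1.266]
force: [-0.9, 0.1, -1.1]
opening: 0.0118
```

apply_moves --series '[{"jaw": 1, "linear": [0.0025, 0, 0], "roll": 0}, {"jaw": 1, "linear": [0.005, 0, 0], "roll": 0}, {"jaw": 1, "linear": [0.0065, 0, 0], "roll": 0}, {"jaw": 1, "linear": [0.0065, 0, 0], "roll": 0}]'

```text
t: 12.9
tool_pos: [0.5303, -0.1778, 0.0419]
orientation: [1.269, 1.169, -1.266]
force: [0.2, 1.0, -0.7]
opening: 0.0119
```

apply_moves --series '[{"jaw": 1, "linear": [0.002, 0, 0], "roll": 0}, {"jaw": 1, "linear": [0.004, 0, 0], "roll": 0}, {"jaw": 1, "linear": [0.005, 0, 0], "roll": 0}, {"jaw": 1, "linear": [0.005, 0, 0], "roll": 0}]'

```text
t: 13.4
tool_pos: [0.5302, -0.1778, 0.0388]
orientation: [1.269, 1.169, -1.266]
force: [-0.5, -0.1, -0.8]
opening: 0.0117
```

apply_moves --series '[{"jaw": 1, "linear": [0.002, 0, 0], "roll": 0}, {"jaw": 1, "linear": [0.004, 0, 0], "roll": 0}, {"jaw": 1, "linear": [0.005, 0, 0], "roll": 0}, {"jaw": 1, "linear": [0.005, 0, 0], "roll": 0}]'

```text
t: 13.9
tool_pos: [0.5302, -0.1778, 0.0357]
orientation: [1.269, 1.169, -1.266]
force: [-0.5, -0.0, -1.3]
opening: 0.0116
```

apply_moves --series '[{"jaw": 1, "linear": [0.002, 0, 0], "roll": 0}, {"jaw": 1, "linear": [0.004, 0, 0], "roll": 0}, {"jaw": 1, "linear": [0.005, 0, 0], "roll": 0}, {"jaw": 1, "linear": [0.005, 0, 0], "roll": 0}]'

```text
t: 14.4
tool_pos: [0.5301, -0.1777, 0.0326]
orientation: [1.269, 1.169, -1.266]
force: [0.1, 0.9, -0.8]
opening: 0.0117
```

apply_moves --series '[{"jaw": 1, "linear": [0.002, 0, 0], "roll": 0}, {"jaw": 1, "linear": [0.004, 0, 0], "roll": 0}, {"jaw": 1, "linear": [0.004, 0, 0], "roll": 0}]'

```text
t: 14.78
tool_pos: [0.53, -0.1777, 0.0301]
orientation: [1.269, 1.17, -1.267]
force: [1.1, -0.5, -1.5]
opening: 0.0117
```

apply_moves --series '[{"jaw": 1, "linear": [0.0015, 0, 0], "roll": 0}, {"jaw": 1, "linear": [0.003, 0, 0], "roll": 0}, {"jaw": 1, "linear": [0.003, 0, 0], "roll": 0}]'

```text
t: 15.15
tool_pos: [0.5299, -0.1776, 0.0281]
orientation: [1.269, 1.17, -1.267]
force: [-0.6, -0.4, -0.8]
opening: 0.0119
```

apply_moves --series '[{"jaw": 1, "linear": [0.0015, 0.0008, 0], "roll": 0}, {"jaw": 1, "linear": [0.003, 0.0008, 0], "roll": 0}, {"jaw": 1, "linear": [0.003, 0.0008, 0], "roll": 0}]'

```text
t: 15.52
tool_pos: [0.5306, -0.1777, 0.0266]
orientation: [1.269, 1.17, -1.267]
force: [-0.6, 0.2, 2.2]
opening: 0.012
```

apply_moves --series '[{"jaw": 1, "linear": [0.001, 0, 0], "roll": 0}, {"jaw": 1, "linear": [0.002, 0, 0], "roll": 0}, {"jaw": 1, "linear": [0.002, 0, 0], "roll": 0}]'

```text
t: 15.9
tool_pos: [0.5306, -0.1778, 0.0256]
orientation: [1.269, 1.169, -1.267]
force: [-2.2, 0.9, 4.6]
opening: 0.0117
```

The foot touched at z≈0.0268 and the stiffness matches the spring at 2 N/mm. I'll press on gently with a firmer grip.

apply_moves --series '[{"jaw": 1, "linear": [0, 0, 0], "roll": 0}, {"jaw": 1, "linear": [0.0015, 0, 0], "roll": 0}, {"jaw": 1, "linear": [0.003, 0, 0], "roll": 0}, {"jaw": 1, "linear": [0.0045, 0, 0], "roll": 0}, {"jaw": 1, "linear": [0.0045, 0, 0], "roll": 0}]' --force 50

```text
t: 16.52
tool_pos: [0.5307, -0.1778, 0.0234]
orientation: [1.269, 1.169, -1.266]
force: [-2.9, 1.8, 8.5]
opening: 0.0115
```

apply_moves --series '[{"jaw": 1, "linear": [0.001, 0, 0], "roll": 0}, {"jaw": 1, "linear": [0.002, 0, 0], "roll": 0}, {"jaw": 1, "linear": [0.002, 0, 0], "roll": 0}]'

```text
t: 16.9
tool_pos: [0.5307, -0.1778, 0.0227]
orientation: [1.269, 1.169, -1.266]
force: [-5.1, 2.6, 9.8]
opening: 0.0119
```

```bash
python3 go.py .5304 -.1777 .0216 -4.5
```

```text
t 16.9 pos [ 0.5307 -0.1778  0.0227] psi -4.58 F [-5.13  2.59  9.81] M [ 0.413  1.116 -0.014] op 0.0119 tilt [ 1.7e-03  3.0e-04 -1.0e+00]
linear [ 0.0019 -0.0006 -0.0001] roll -0.003 q6 -0.34
```

apply_moves --series '[{"jaw": 1, "linear": [0.001, -0.001, -0.0005], "roll": 0}, {"jaw": 1, "linear": [0.0025, -0.0015, -0.0005], "roll": 0}, {"jaw": 1, "linear": [0.0025, -0.0015, -0.0005], "roll": 0}, {"jaw": 1, "linear": [0.0025, -0.0015, -0.0005], "roll": 0}]'

```text
t: 17.4
tool_pos: [0.5307, -0.1778, 0.0224]
orientation: [1.269, 1.168, -1.266]
force: [-3.7, 1.4, 9.8]
opening: 0.0118
```

```bash
python3 go.py .5304 -.1777 .0216 -4.5
```

```text
t 17.4 pos [ 0.5307 -0.1778  0.0224] psi -4.58 F [-3.74  1.36  9.83] M [ 0.301  0.758 -0.012] op 0.0118 tilt [ 3.2e-03 -4.0e-04 -1.0e+00]
linear [ 0.0013 -0.0004 -0.0001] roll -0.003 q6 -0.34
```

apply_moves --series '[{"jaw": 1, "linear": [0.002, -0.001, 0], "roll": 0}, {"jaw": 1, "linear": [0.004, -0.001, 0], "roll": 0}, {"jaw": 1, "linear": [0.004, -0.001, 0], "roll": 0}, {"jaw": 1, "linear": [0.004, -0.001, 0], "roll": 0}]'

```text
t: 17.9
tool_pos: [0.5307, -0.1778, 0.0212]
orientation: [1.269, 1.167, -1.265]
force: [-4.4, 2.6, 12.8]
opening: 0.0116
```

```bash
python3 go.py .5304 -.1777 .0216 -34
```

```text
t 17.9 pos [ 0.5307 -0.1778  0.0212] psi -4.58 F [-4.39  2.59 12.79] M [ 0.538  1.063 -0.006] op 0.0116 tilt [ 4.3e-03 -6.0e-04 -1.0e+00]
linear [-0.0006 -0.0005 -0.0002] roll 0.981 q6 -0.34
```

Net press is about 13.9 N at 5.5 mm. Now I'll twist, holding the press.

apply_moves --series '[{"jaw": 1, "linear": [0.0023, -0.0012, 0], "roll": 0.15}, {"jaw": 1, "linear": [0.0023, -0.0012, 0], "roll": 0.3}, {"jaw": 1, "linear": [0.0023, -0.0012, 0], "roll": 0.5}, {"jaw": 1, "linear": [0.0023, -0.0012, 0], "roll": 0.5}]'

```text
t: 18.4
tool_pos: [0.5313, -0.1782, 0.0215]
orientation: [1.46, 1.021, -1.452]
force: [-2.8, 1.3, 11.8]
opening: 0.0116
```

```bash
python3 go.py .5302 -.1777 .0213 -94.5
```

```text
t 18.4 pos [ 0.5313 -0.1782  0.0215] psi -19.67 F [-2.78  1.27 11.8 ] M [ 0.321  0.723 -0.038] op 0.0116 tilt [ 0.0068 -0.0016 -1.    ]
linear [ 0.0003 -0.002  -0.0002] roll 2.494 q6 -0.07
```

apply_moves --series '[{"jaw": 1, "linear": [0.0025, -0.002, 0.0005], "roll": 0.25}, {"jaw": 1, "linear": [0.0025, -0.002, 0.0005], "roll": 0.5}, {"jaw": 1, "linear": [0.0025, -0.002, 0.0005], "roll": 0.75}, {"jaw": 1, "linear": [0.0025, -0.002, 0.0005], "roll": 1}, {"jaw": 1, "linear": [0.0025, -0.002, 0.0005], "roll": 1}]'

```text
t: 19.02
tool_pos: [0.5318, -0.1787, 0.0217]
orientation: [1.821, 0.658, -1.804]
force: [-1.4, 1.3, 12.0]
opening: 0.0118
```

```bash
python3 go.py .5302 -.1777 .0213 -94.5
```

```text
t 19.025 pos [ 0.5318 -0.1787  0.0217] psi -49.78 F [-1.39  1.27 12.01] M [0.223 0.402 0.03 ] op 0.0118 tilt [ 0.0103 -0.0029 -0.9999]
linear [ 0.0007 -0.0031  0.001 ] roll 1.491 q6 0.45
```

apply_moves --series '[{"jaw": 1, "linear": [0.0028, -0.002, 0.001], "roll": 0.0}, {"jaw": 1, "linear": [0.0028, -0.0045, 0.0025], "roll": 0.0}, {"jaw": 1, "linear": [0.0028, -0.0045, 0.0025], "roll": 0.25}, {"jaw": 1, "linear": [0.0028, -0.0045, 0.0025], "roll": 0.5}, {"jaw": 1, "linear": [0.0028, -0.0045, 0.0025], "roll": 0.75}, {"jaw": 1, "linear": [0.0028, -0.0045, 0.0025], "roll": 0.75}]'

```text
t: 19.77
tool_pos: [0.5304, -0.1781, 0.0217]
orientation: [2.066, 0.312, -2.041]
force: [-3.1, 1.4, 11.7]
opening: 0.0119
```

```bash
python3 go.py .5304 -.1777 .0213 -94.5
```

```text
t 19.775 pos [ 0.5304 -0.1781  0.0217] psi -72.39 F [-3.07  1.4  11.65] M [ 0.453  0.639 -0.081] op 0.0119 tilt [ 0.0131 -0.0038 -0.9999]
linear [ 0.0006 -0.0006 -0.0002] roll 0.737 q6 0.85
```

apply_moves --series '[{"jaw": 1, "linear": [0.0026, -0.001, 0.0012], "roll": 0.2}, {"jaw": 1, "linear": [0.0026, -0.001, 0.0012], "roll": 0.4}, {"jaw": 1, "linear": [0.0026, -0.001, 0.0012], "roll": 0.6}, {"jaw": 1, "linear": [0.0026, -0.001, 0.0012], "roll": 0.74}, {"jaw": 1, "linear": [0.0026, -0.001, 0.0012], "roll": 0.74}]'

```text
t: 20.4
tool_pos: [0.5309, -0.178, 0.0216]
orientation: [-2.199, 0.093, 2.165]
force: [-2.6, 1.1, 11.8]
opening: 0.0116
```

```bash
python3 go.py .5304 -.1777 .0258 -94.5
```

```text
t 20.4 pos [ 0.5309 -0.178   0.0216] psi -94.65 F [-2.62  1.14 11.81] M [ 0.454  0.72  -0.064] op 0.0116 tilt [ 0.0155 -0.0046 -0.9999]
linear [-0.007  -0.0004  0.0007] roll -0.005 q6 1.23
```

Quarter turn done. I'll let it rise slowly.

apply_moves --series '[{"jaw": 1, "linear": [0, 0, 0.001], "roll": 0}, {"jaw": 1, "linear": [-0.002, 0, 0.001], "roll": 0}, {"jaw": 1, "linear": [-0.003, 0, 0.001], "roll": 0}, {"jaw": 1, "linear": [-0.003, 0, 0.001], "roll": 0}]'

```text
t: 20.9
tool_pos: [0.5304, -0.178, 0.0236]
orientation: [-2.199, 0.093, 2.164]
force: [-1.3, 1.1, 5.8]
opening: 0.0118
```

apply_moves --series '[{"jaw": 1, "linear": [-0.001, 0, 0.0005], "roll": 0}, {"jaw": 1, "linear": [-0.002, 0, 0.0005], "roll": 0}, {"jaw": 1, "linear": [-0.002, 0, 0.0005], "roll": 0}]'

```text
t: 21.28
tool_pos: [0.5303, -0.178, 0.0248]
orientation: [-2.2, 0.093, 2.164]
force: [0.0, 0.8, 3.5]
opening: 0.0121
```

```bash
python3 go.py .5304 -.1777 .0258 -94.5
```

```text
t 21.275 pos [ 0.5303 -0.178   0.0248] psi -94.65 F [0.02 0.8  3.54] M [0.244 0.224 0.015] op 0.0121 tilt [ 0.0162 -0.0046 -0.9999]
linear [-0.0017 -0.0005 -0.0002] roll -0.005 q6 1.23
```

apply_moves --series '[{"jaw": 1, "linear": [-0.001, 0, 0], "roll": 0}, {"jaw": 1, "linear": [-0.002, 0, 0], "roll": 0}, {"jaw": 1, "linear": [-0.002, 0, 0], "roll": 0}]'

```text
t: 21.65
tool_pos: [0.5302, -0.178, 0.0256]
orientation: [-2.199, 0.093, 2.164]
force: [1.4, -0.1, -1.2]
opening: 0.0116
```

```bash
python3 go.py .5304 -.1777 .0258 -94.5
```

```text
t 21.65 pos [ 0.5302 -0.178   0.0256] psi -94.66 F [ 1.4  -0.1  -1.19] M [ 0.036 -0.136  0.009] op 0.0116 tilt [ 0.0161 -0.0046 -0.9999]
linear [-0.0003 -0.0005 -0.0004] roll -0.005 q6 1.23
```

The force fell from +4.6 to about 0 N net at z=0.0256, where 0.0258 was expected. The lips now carry it, so the grooves have caught. Short tug check, then release.

apply_moves --series '[{"jaw": 1, "linear": [-0.001, 0, 0], "roll": 0}, {"jaw": 1, "linear": [-0.0015, 0, 0], "roll": 0}, {"jaw": 1, "linear": [-0.0015, 0, 0], "roll": 0}]'

```text
t: 22.02
tool_pos: [0.5301, -0.1779, 0.0257]
orientation: [-2.199, 0.093, 2.164]
force: [5.7, -1.4, -8.5]
opening: 0.0116
```

apply_moves --series '[{"jaw": 1, "linear": [0.0005, 0, 0], "roll": 0}, {"jaw": 0.6, "linear": [0.0005, 0, 0], "roll": 0}, {"jaw": 0.2, "linear": [0.0005, 0, 0], "roll": 0}, {"jaw": 0.2, "linear": [0.0005, 0, 0], "roll": 0}, {"jaw": 0.2, "linear": [0.0005, 0, 0], "roll": 0}, {"jaw": 0.2, "linear": [0.0005, 0, 0], "roll": 0}, {"jaw": 0.2, "linear": [0.0005, 0, 0], "roll": 0}]'

```text
t: 22.9
tool_pos: [0.5301, -0.1779, 0.0255]
orientation: [-2.199, 0.093, 2.164]
force: [-0.5, 0.2, -0.8]
opening: 0.0374
```

apply_moves --series '[{"jaw": 0.2, "linear": [-0.03, 0, 0], "roll": 0}, {"jaw": 0.2, "linear": [-0.07, 0, 0], "roll": 0}, {"jaw": 0.2, "linear": [-0.12, 0, 0], "roll": 0}, {"jaw": 0.2, "linear": [-0.2, 0, 0], "roll": 0}, {"jaw": 0.2, "linear": [-0.28, 0, 0], "roll": 0}, {"jaw": 0.2, "linear": [-0.28, 0.1, -0.2], "roll": 0}, {"jaw": 0.2, "linear": [-0.28, 0.1, -0.2], "roll": 0}, {"jaw": 0.2, "linear": [-0.28, -0.3, 0], "roll": 0}, {"jaw": 0.2, "linear": [-0.28, -0.4, 0.1], "roll": 0}, {"jaw": 0.2, "linear": [-0.28, -0.4, 0.1], "roll": 0}, {"jaw": 0.2, "linear": [-0.28, -0.4, 0.1], "roll": 0}, {"jaw": 0.2, "linear": [-0.28, -0.4, 0.1], "roll": 0}, {"jaw": 0.2, "linear": [-0.28, -0.4, 0.1], "roll": 0}]'

```text
t: 24.52
tool_pos: [0.4859, 0.0694, 0.1933]
orientation: [-2.202, 0.09, 2.163]
force: [0.1, -0.5, 0.5]
opening: 0.0373
```

```bash
python3 - <<'E'
from h import *
a=cam('scene');b=cam('top')
f=lambda im,x0,y0,w,h,k:cv2.resize(im[y0:y0+h,x0:x0+w],None,fx=k,fy=k,interpolation=cv2.INTER_CUBIC)
A=f(a,70,240,220,150,2.5);B=f(b,350,215,200,85,2.75);C=f(a,330,135,125,125,3)
im=np.zeros((600,800,3),'uint8'); im[:375,:550]=A; im[376:376+B.shape[0]][:224,:550]=B[:224]; im[:375,552:800]=C[:375,:248]
D=f(b,190,120,130,260,.85);im[377:377+221,560:560+D.shape[1]]=D[:221]
cv2.imwrite('pics/end.png',np.clip(im*1.4,0,255).astype('uint8'))
w=np.array([.5304,-.1778,.045]);e=np.array([.997,-.0785,0])
print(((proj('scene',[w+e*.017+[0,0,.045],w-e*.017+[0,0,.045],w+[0,0,.031]])-[70,240])*2.5).round(),read_state()['force'],read_state()['tool_pos'])
E
```

```text
[[278. 189.]
 [253. 136.]
 [271. 173.]] [ 0.68322291  0.43673435 -0.77333851] [0.48619806 0.0695642  0.19335841]
```

View pics/end.png

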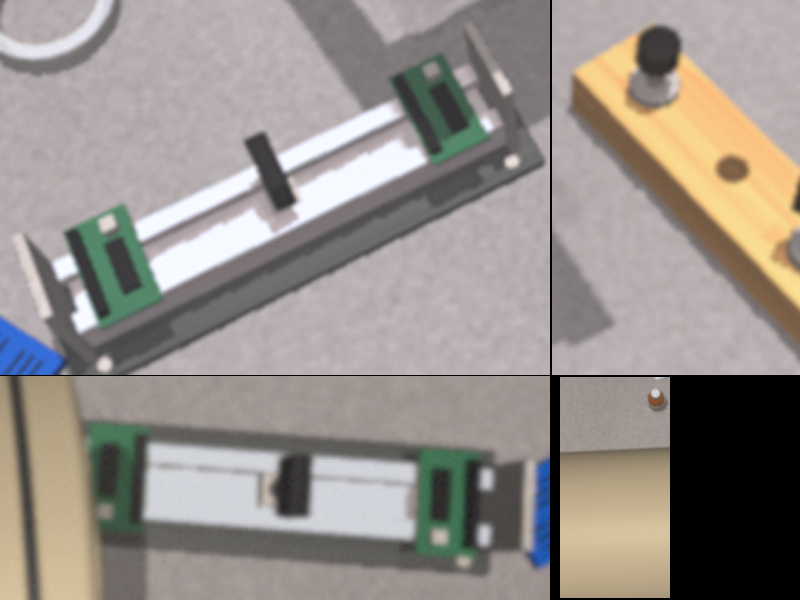

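The wing lies across the rail at about (270,170) in the scene crop, matching its predicted pixel position. It sits midway between the boards. The other two studs still stand, and the bottle is in place. Handing in.

```bash
python3 -c "
from plant import *
print(close_job(),read_state()['t'])"
```

```text
the job is handed in; nothing more can be done
the job is handed in; nothing more can be done
```

The long-nut stud is fitted in the rail midway between the two circuit boards, turned across it, and released. I handed the job in at about 25 s on the robot's clock, well inside the 58 s limit.

- **Seating:** I pressed the stud down with about 13–14 N and gave it a quarter turn. It rose about 4 mm, and the net force then dropped from about 4.6 N to 0. The height agrees with the grooves having caught the lips. A tug of about 7 N upward moved it only about 0.1 mm.
- **Final pictures:** They show the wing where I predicted it. The round-headed short stud is fully visible and standing. The round-flange stud is only partly in the crop but is in its hole, and the bottle is in place. The arm hid the abrasive roll in the last picture, but nothing moved near it.
- **Problems along the way:**
  - The first grasp closed on nothing. The real fingertips sit about 31 mm higher than the reported tool point. I confirmed this in the pictures and by feel, corrected for it, and gripped again without moving the stud.
  - While I pressed and twisted, the tool tilted by about 0.9° and pushed sideways with up to about 5 N. I corrected the sideways drift but not the tilt.
- **Rail height:** The camera estimate put the rail top at 48 mm. By feel it was about 45 mm, and I went by feel.

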